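# Index a turntable caddy one hole round by its sprung pull pin

## Robot

A 6-joint arm with a two-finger parallel gripper is mounted at the origin on a cart in front of the work surface, level with it; the furniture and walls round the work are solid. World frame = base frame: x ahead of the robot, y to its left, z up, the work surface at z = 0. Lengths are in mm, angles in rad, forces in N, time in s.
With the tool pointing down it reaches from about 350 to 975 mm from the base axis. Payload 7.1 kg.
Tool frame: the origin (TCP) lies midway between the tips of the shut fingers; the grasp point (between the pads) lies 19 mm behind it; z points along the fingers, y is the line along which they close (so a half turn about z gives the same grasp; the last joint's range is limited). The gripper opens to 88 mm and grips with 3 to 60 N. Pads are 20 mm wide; open, the fingers measure 115 mm over their backs; the gripper's body (75 mm by 178 mm) begins 61 mm behind the grasp point.
Start: joints at [-1.284, 0.423, 1.63, -0, 1.089, -0.019], TCP at [188.178, -595.981, 222.675] pointing down, gripper open.
Joint ranges: [-3, 3], [-0.9, 2.11], [0.09, 2.58], [-1.31, 4.45], [0.11, 2.69], [-2.54, 2.54]. Speed limits (rad/s): [2.39, 2.39, 3.01, 3.14, 3.14, 3.14].

## Interface

Orientations are given as a rotation vector (axis times angle).
In Python, from workcell import status, eyes, ticket gives the robot as it stands.
- The arm moves only by the shell command python3 -m jog 'ROWS' [OPENING]. ROWS is a JSON list of rows, 1 to 5 of them, each of 6 numbers: dx, dy, dz in mm, then a rotation vector rx, ry, rz in rad; each row shifts and turns the commanded pose from where the row before left it, along the tool's axes as they then stand; what a row does not reach is not made up. A row lasts 1/12 s, in which the tool goes at most 41.7 mm and 0.125 rad, less where a joint would pass 70% of its speed; a pose out of reach is approached as far as the arm can. OPENING is the finger opening in mm, set as the command begins (- or left out keeps the last). The fingers move at their own pace and stop on an object; the grip force is fixed at half the most. Time passes only in rows, so rows that do not move let the fingers close. It prints the time, the measured TCP pose, the force, the opening and the grip force at its end.
- status.get_obs(): the state, without advancing time (a new reading comes with each control period).
- eyes.get_image(name): name is "side" or "top"; returns a dict with "img" (420x560x3 uint8, red, green, blue), "range_z" (420x560 float32, mm along the optical axis (not along the pixel's ray), 0 where there is no reading), "fx", "fy", "cx", "cy" (pixels), "R" (3x3) and "t" (3): a world point X has camera coordinates R X + t. Camera axes: x right, y down, z forward; pixel columns grow to the right and rows downward; lengths in mm; the calibration is good to about 2 mm. A picture is of the moment at which its call begins.
- ticket.close_job(): hands the job in; it is judged then, once.
The state is a dict: "t": time; "qpos": joint angles; "qvel": joint speeds; "joint_torque": joint torques, N m; "ee_pos": TCP position; "orientation": TCP orientation; "ft_force": force on the tool from outside, world axes, zero at the start; "moment": the same for the moment, N m; "width": finger opening in mm; "grasp_force": force on a finger pad.
Only numpy, scipy, OpenCV 4.12 (cv2) and the standard library are available. Lean on these libraries where they do the work, as an engineer would, in place of code of your own. Each camera call takes 0.05 s, during which the arm holds its last target. There are 200 camera calls.

## Task

The turntable on the worktop is locked by a sprung pin with a steel pull loop. Pull the pin out, turn the tray so that the small lidded jar standing on it comes round to the pointer at the front, and let the pin spring fully home into the next hole on that side. Do not touch the jar or the candle glass or let either fall over, and leave the things lying around the turntable where they are.

Things in the scene. Friction and masses are not known exactly. Their poses are not given: they have to be found in the camera images.
- turntable_base: Fixed grey round base, 184 mm across, 20 mm high; origin on the worktop under the turning axis, z up, front (pointer) towards its own -x. Hidden inside is a fixed drum with 3 radial holes: one at the front, where the pin starts, and one on either side, somewhere between 31 and 49 degrees of turn each way: this differs every time and nothing shows it. Holes 14 mm wide, pin 10 mm.
- tray_top (a point): Centre of the round white tray (210 mm across) on the turning axis, on its standing surface, 66 mm above the worktop; rim top at 79 mm, skirt down to 28 mm, a steel cap in the middle up to 84 mm. A plunger housing 30 mm wide juts out of the skirt to 119 mm from the axis, under the loop's inner end.
- tray (a joint): Turn of the tray about the base's z axis, rad, 0 at the start, positive counter-clockwise seen from above, stops at +-1.25. With the pin out it stays where it is left (friction about 0.06 N m). Positive turn carries the pull loop from the front towards the base's -y side, and what stands on the base's +y side to the front.
- index_pin (a joint): How far the pin is pulled out, m: 0 home, about 0.013 when its tip rides on the smooth drum between holes, 0.018 at its stop. Slides level and radially outward. Spring 5 N at 0, 9 N at 0.013, 10.4 N at 0.018; it springs back when let go, and drops into a hole by itself when it comes over one. Home, it locks the tray; over 0.013 out frees it.
- pull_loop (a point): Centre of the pull loop's opening. The loop is part of the pin, juts out from the tray and turns with it: a level rectangle with cut corners of 8 mm round steel bar, 45 mm above the worktop, open above and below; opening 50 mm along the pull (radial), 52 mm across. Pin home: centre 153 mm, outer bar 182 mm, inner bar 124 mm from the axis. The point's -x points outward, the pull direction.
- loop_bar (a point): Middle of the loop's outer bar (its centre line), 29 mm outward of pull_loop. Closed fingertips let down through the loop pull it by this bar and push the tray round by the side bars. Under the loop is only the base's low front foot (18 mm high, 30 mm wide, to 126 mm from the axis).
- front_mark (a point): Top of the small raised steel diamond pointer on the front foot of the base, 18 mm above the worktop, 116 mm from the turning axis; fixed, marks the front.
- small_jar: The slim pale jar with a lid and a label, 47 mm across, 98 mm high, loose, standing on the tray about 62 mm from the axis, 40 degrees to the one or the other side of the front; origin at the centre of its underside. It must come to the front. (A like jar far off by the printer has no part in this.)
- candle: Candle in a clear glass, 76 mm across, 90 mm high, loose, standing on the tray on the other side, about 62 mm from the axis; origin at the centre of its underside.
- tape_measure: Bystander: yellow tape measure, 66 x 74 x 33 mm, loose on the worktop; origin at the centre of its underside.
- brush: Bystander: grey scrubbing brush with a bow handle, 61 x 155 x 91 mm, loose on the worktop; origin at the centre of its underside.
- remote: Bystander: black remote control, 192 x 48 x 19 mm, loose on the worktop; origin at the centre of its underside.
There are look-alikes about, which are no part of the job. Of the things that look like the candle, the largest one is meant.

How it is judged (in metres and radians):
On the way, in this order (a step that is already met when the one before it is completed fails the run):
1. the index pin is pulled out of the front hole (value of joint index_pin above 0.011 m), for 0.1 s.
2. the tray is turned away from the front hole with the pin out (value of joint index_pin above 0.009 m and (value of joint tray above 0.2 rad or value of joint tray below -0.2 rad)), for 0.1 s.
At the end, for the whole second after the job is handed in: Pin home (under 3 mm out) in a side hole, tray over 0.45 rad from its start and at rest; jar upright on the tray at the front (within 28 mm of the base's front line, over 30 mm before the axis); candle glass upright on the tray; both at rest (tilt under 0.15 rad) (value of joint index_pin below 0.003 m and (value of joint tray above 0.45 rad or value of joint tray below -0.45 rad) and velocity of joint tray between -0.05 and 0.05 rad/s and x of small_jar in the frame of turntable_base below -0.03 m and y of small_jar in the frame of turntable_base between -0.028 and 0.028 m and z of each of small_jar, candle in the frame of turntable_base above 0.055 m and angle between each of small_jar, candle's own z axis and vertical below 0.15 rad and linear speed of each of small_jar, candle below 0.03 m/s); the robot touches nothing.
It fails at once if the robot touches the jar or the candle glass (contact force between any of the fingers, the arm and small_jar above 0.5 N or contact force between any of the fingers, the arm and candle above 0.5 N).
It fails at once if the jar or the candle glass tips over (angle between any of small_jar, candle's own z axis and vertical above 0.5 rad).
It fails at once if a bystander is moved by more than 30 mm (distance of any of tape_measure, brush, remote from where it was at the start of the episode above 0.03 m).
It also fails if it takes over 48 s, if anything falls off the work surface, if the arm or the gripper's body presses on something with over 40 N, if the wrist force passes 120 N, or if a joint passes its speed limit or range.

## Working session

There is one attempt and no reset: what is moved stays moved. The work goes in short steps, Python scripts to look and compute and a shell command to move; the robot and the scene stay as the last step left them, time stands still between calls to the robot, and variables do not carry over. Pictures are saved under pics/ and viewed, at most 11 in all, crops included, and the job is handed in when it is done.

```bash
mkdir -p pics; cat > h.py <<'E'
import numpy as np, cv2
from workcell import status, eyes, ticket
def shot(n,tag):
    d=eyes.get_image(n); cv2.imwrite(f'pics/{tag}.png',cv2.cvtColor(d['img'],cv2.COLOR_RGB2BGR)); np.savez(f'{tag}.npz',**d); return d
def px(d,u,v,z=None):
    R=np.array(d['R']);t=np.array(d['t']).ravel()
    r=np.array([(u-d['cx'])/d['fx'],(v-d['cy'])/d['fy'],1.])
    C=-R.T@t; w=R.T@r
    k=float(d['range_z'][int(v),int(u)]) if z is None else (z-C[2])/w[2]
    return C+k*w
E
python3 - <<'E'
from h import *
shot('top','top0');shot('side','side0')
o=status.get_obs();print(o)
E
```

```text
{'t': 0.1, 'qpos': array([-1.28398868e+00,  4.23761891e-01,  1.63057613e+00,  1.78233253e-05,
        1.08861354e+00, -1.89925749e-02]), 'qvel': array([ 0.00032791, -0.00078856, -0.00134398, -0.00049966,  0.00052608,
       -0.00227621]), 'joint_torque': array([-9.21277433e-05, -5.45617425e+01, -2.74324644e+01,  6.45330409e-02,
        1.87551597e-02, -1.27593245e-05]), 'ee_pos': array([ 188.05581626, -595.52536689,  221.99572786]), 'orientation': array([-3.10361022e+00, -4.78262130e-01,  2.60295914e-04]), 'ft_force': array([ 0.09688318,  0.27744826, -0.25664392]), 'moment': array([0.01163482, 0.01482129, 0.01492638]), 'grasp_force': 0.0, 'width': 87.70551317994148}
```

View pics/top0.png

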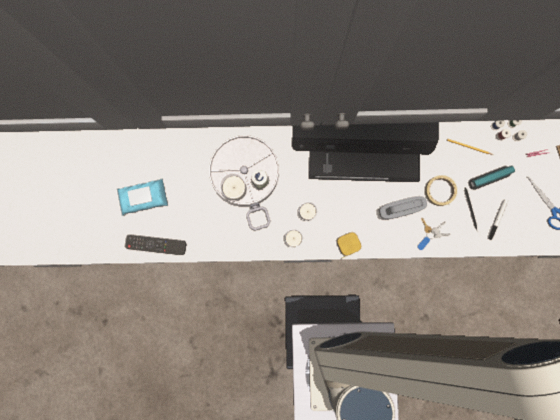

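View pics/side0.png

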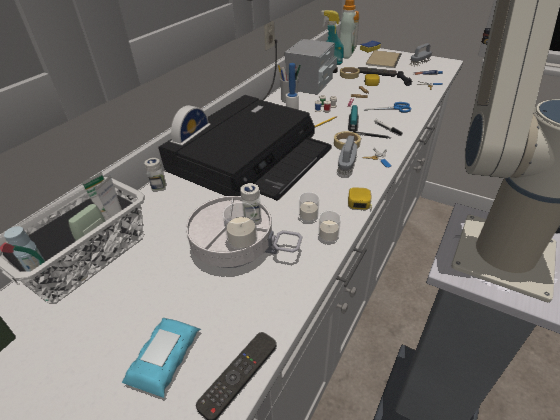

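The top view shows the turntable hub at about (244,170), loop at (259,217), jar at (261,178) to the right of the loop and candle at (234,187) to its left. The two small candles at (307,211) and (293,239) are decoys. I'll enlarge it next.

```bash
python3 - <<'E'
from h import *
d=dict(np.load('top0.npz'))
im=cv2.cvtColor(d['img'],cv2.COLOR_RGB2BGR)[130:260,200:330]
cv2.imwrite('pics/crop.png',cv2.resize(im,(598,598),interpolation=cv2.INTER_CUBIC))
print(d['R'],d['t'],d['fx'])
# tray circle fit from range data: standing surface/rim height map
v,u=np.mgrid[130:260,200:330]
Z=d['range_z'][130:260,200:330]
R=d['R'];t=d['t'].ravel()
P=np.stack([(u-d['cx'])/d['fx']*Z,(v-d['cy'])/d['fy']*Z,Z],-1)
W=(P-t)@R
m=(W[...,2]>38)&(W[...,2]<52)&(Z>0); print('loop',m.sum())
np.save('W.npy',W)
m=((W[...,2]>55)&(W[...,2]<88)).astype(np.uint8)
n,l,s,c=cv2.connectedComponentsWithStats(m)
i=1+np.argmax(s[1:,4]); 
cn,_=cv2.findContours((l==i).astype(np.uint8),0,1); (x,y),r=cv2.minEnclosingCircle(max(cn,key=len))
print(x+200,y+130,r, px(d,x+200,y+130,79))
for nm,u,v,z in [('hub',244,170,84),('loop',259,217,45),('jar',261,178,164),('candle',234,187,None)]: print(nm,px(d,u,v,z),px(d,u,v))
E
```

```text
[[-0.01848448 -0.99964485 -0.01919625]
 [-0.99534588  0.02021435 -0.09422289]
 [ 0.09457747  0.01736525 -0.99536604]] [ 219.84724677  505.65783795 1513.19378871] 488.54542209541535
loop 308
244.0196075439453 171.33333206176758 36.67853546142578 [622.10811673 295.2285781   79.        ]
hub [625.36272498 294.85678329  84.        ] [624.65594869 294.55473865  87.98999228]
loop [483.40516821 253.04539054  45.        ] [486.71476763 254.9834899    2.97284151]
jar [586.75779857 239.99820478 164.        ] [586.97108498 240.0525824  162.6637019 ]
candle [570.53541154 323.98250649 105.4117696 ] [570.53541154 323.98250649 105.4117696 ]
```

View pics/crop.png

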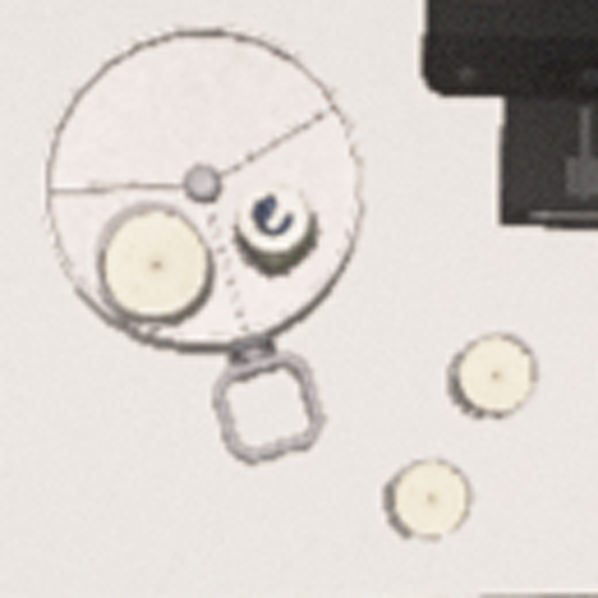

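The jar is on the base's -y side, so the tray needs a negative (clockwise) turn. I'll take the half-turned wrist so joint 6 stays in range. First I travel high with the fingers shut.

```bash
A='python3 -m jog'
python3 -m jog '[[29,-21,0,0,0,0],[29,-21,0,0,0,0],[29,-21,0,0,0,0],[29,-21,0,0,0,0]]' 0
python3 -m jog '[[29,-21,0,0,0,0],[29,-21,0,0,0,0],[29,-21,0,0,0,0],[29,-21,0,0,0,0]]'
python3 -m jog '[[29,-21,0,0,0,0],[29,-21,0,0,0,0],[29,-21,0,0,0,0],[29,-21,0,0,0,0]]'
python3 -m jog '[[13,-34,0,0,0,0],[13,-34,0,0,0,0],[13,-34,0,0,0,0],[13,-34,0,0,0,0],[13,-34,0,0,0,0]]'
python3 -m jog '[[13,-34,0,0,0,0],[13,-34,0,0,0,0],[13,-34,0,0,0,0],[13,-34,0,0,0,0],[13,-34,0,0,0,0]]'
python3 -m jog '[[13,-34,0,0,0,0],[13,-34,0,0,0,0],[13,-34,0,0,0,0],[13,-34,0,0,0,0]]'
python3 -m jog '[[0,0,0,0,0,-0.125],[0,0,0,0,0,-0.125],[0,0,0,0,0,-0.125],[0,0,0,0,0,-0.125],[0,0,0,0,0,-0.125]]'
python3 -m jog '[[0,0,0,0,0,-0.125],[0,0,0,0,0,-0.125],[0,0,0,0,0,-0.125],[0,0,0,0,0,-0.125],[0,0,0,0,0,-0.125]]'
python3 -m jog '[[0,0,0,0,0,-0.125],[0,0,0,0,0,-0.125],[0,0,0,0,0,-0.125],[0,0,0,0,0,-0.125],[0,0,0,0,0,-0.125]]'
python3 -m jog '[[0,0,0,0,0,-0.125],[0,0,0,0,0,-0.125],[0,0,0,0,0,-0.125],[0,0,0,0,0,-0.125],[0,0,0,0,0,-0.125]]'
python3 -m jog '[[0,0,0,0,0,-0.125],[0,0,0,0,0,-0.125],[0,0,0,0,0,-0.125],[0,0,0,0,0,-0.125],[0,0,0,0,0,-0.1]]'
cat >> h.py <<'E'
from scipy.spatial.transform import Rotation as Ro
H=np.array([624.,295.]); F=np.array([480.,254.])
def rel():
    "TCP in the table's cylindrical frame, and tool-frame helpers"
    o=status.get_obs(); p=o['ee_pos'];M=Ro.from_rotvec(o['orientation']).as_matrix()
    d=p[:2]-H; f=F-H
    ang=lambda a:np.degrees(np.arctan2(a[1],a[0]))%360
    fl=o['ft_force']
    print('p',p.round(1),'r %.1f phi %.2f (front %.2f) toolx az %.2f'%(np.hypot(*d),ang(d),ang(f),ang(M[:2,0])),'z',M[:,2].round(3),'F tool',(M.T@fl).round(1),'q6 %.2f t %.2f'%(o['qpos'][5],o['t']))
    return o,M
E
python3 - <<'E'
from h import *
o,M=rel(); print(M.T@(np.array([*F,30])-o['ee_pos']))
E
```

```text
t: 0.43
ee_pos: [273.8, -479.5, 222.2]
orientation: [-3.104, -0.477, 0.0]
ft_force: [0.2, 0.4, -0.5]
width: 64.4
grasp_force: 0.0
t: 0.77
ee_pos: [359.4, -364.3, 222.5]
orientation: [-3.105, -0.478, 0.0]
ft_force: [0.1, -0.1, -0.1]
width: 37.8
grasp_force: 0.0
t: 1.1
ee_pos: [444.7, -249.2, 222.5]
orientation: [-3.105, -0.478, 0.0]
ft_force: [0.8, -0.3, 0.0]
width: 11.5
grasp_force: 0.0
t: 1.52
ee_pos: [454.5, -67.5, 222.5]
orientation: [-3.105, -0.478, 0.001]
ft_force: [0.4, -0.7, -0.2]
width: 0.6
grasp_force: 0.0
t: 1.93
ee_pos: [465.3, 114.2, 222.6]
orientation: [3.105, 0.479, -0.0]
ft_force: [0.4, 0.4, -0.6]
width: 0.5
grasp_force: 0.0
t: 2.27
ee_pos: [473.9, 259.6, 222.5]
orientation: [3.105, 0.479, -0.001]
ft_force: [0.5, 0.1, -0.2]
width: 0.7
grasp_force: 0.0
t: 2.68
ee_pos: [474.1, 257.9, 222.3]
orientation: [2.803, 1.419, -0.001]
ft_force: [0.1, 0.1, -1.2]
width: 0.7
grasp_force: 0.0
t: 3.1
ee_pos: [474.2, 257.7, 222.3]
orientation: [-2.231, -2.211, 0.001]
ft_force: [-0.1, 0.3, -1.1]
width: 0.4
grasp_force: 0.0
t: 3.52
ee_pos: [474.1, 257.7, 222.3]
orientation: [-1.443, -2.79, 0.001]
ft_force: [-0.4, -0.3, -0.3]
width: 0.7
grasp_force: 0.0
t: 3.93
ee_pos: [474.1, 257.7, 222.3]
orientation: [-0.515, -3.098, 0.001]
ft_force: [-0.2, -1.0, 0.8]
width: 0.7
grasp_force: 0.0
t: 4.35
ee_pos: [474.2, 257.6, 222.4]
orientation: [0.423, -3.112, 0.0]
ft_force: [-1.0, 0.7, 0.4]
width: 0.6
grasp_force: 0.0
p [474.2 257.6 222.4] r 154.4 phi 194.00 (front 195.89) toolx az 195.50 z [-0.001 -0.    -1.   ] F tool [ 0.7  0.9 -0.4] q6 -1.37 t 4.35
[ -4.80540537  -5.03922609 192.34770276]
```

```bash
python3 -m jog '[[-5,-5,30,0,0,0],[0,0,40,0,0,0],[0,0,40,0,0,0],[0,0,30,0,0,0],[0,0,0,0,0,0]]'
python3 - <<'E'
from h import *
rel()
for n,(u,v) in {'side':(190,150),'top':(190,130)}.items():
    d=shot(n,n+'1'); im=cv2.imread(f'pics/{n}1.png')[v:v+150,u:u+150]
    cv2.imwrite(f'pics/{n}1c.png',cv2.resize(im,(400,400),interpolation=cv2.INTER_CUBIC))
cv2.imwrite('pics/both1.png',np.hstack([cv2.imread('pics/side1c.png'),cv2.imread('pics/top1c.png')]))
E
```

```text
t: 4.77
ee_pos: [476.5, 252.2, 77.1]
orientation: [0.412, -3.104, 0.005]
ft_force: [-1.0, -0.5, 0.4]
width: 0.4
grasp_force: 0.0
p [476.5 252.2  77.1] r 153.6 phi 196.18 (front 195.89) toolx az 195.13 z [-0.009 -0.005 -1.   ] F tool [ 1.1 -0.2 -0.4] q6 -1.37 t 4.77
```

View pics/both1.png

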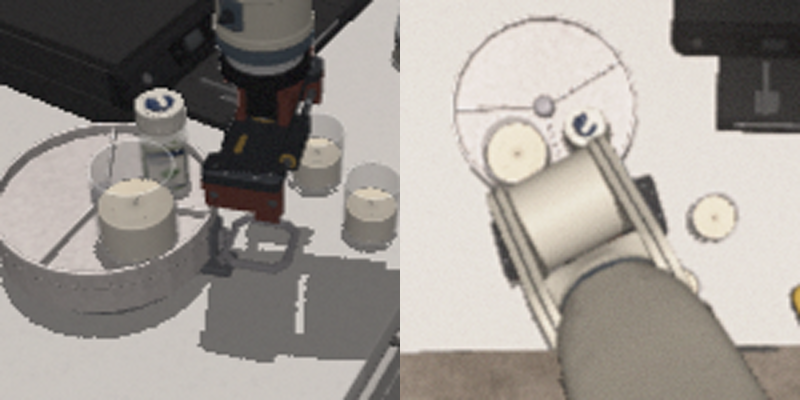

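The side view shows the gripper above the loop, which sits at (258,243) in the crop. I can't tell its tips' true size from this, so I'll measure it by depth.

```bash
python3 - <<'E'
from h import *
d=dict(np.load('side1.npz'))
Z=d['range_z'];v,u=np.mgrid[:420,:560];R=d['R'];t=d['t'].ravel()
W=(np.stack([(u-d['cx'])/d['fx']*Z,(v-d['cy'])/d['fy']*Z,Z],-1)-t)@R
o,M=rel()
L=(W-o['ee_pos'])@M   # tool coords
for a,b in [(-10,2),(-30,-10),(-50,-30),(-70,-50),(-85,-70),(-110,-85),(-140,-110)]:
    m=(L[...,2]>a)&(L[...,2]<b)&(abs(L[...,0])<60)&(abs(L[...,1])<110)&(Z>0)&(u>190)&(u<340)
    if m.sum()>3: print(a,b,m.sum(),'x',np.percentile(L[m][:,0],[2,25,75,98]).round(),'y',np.percentile(L[m][:,1],[2,25,75,98]).round())
im=cv2.imread('pics/side1.png')[170:270,230:330]
cv2.imwrite('pics/z1.png',cv2.resize(im,(600,600),interpolation=cv2.INTER_CUBIC))
E
```

```text
p [480.  254.   82.2] r 149.8 phi 195.90 (front 195.89) toolx az 195.14 z [-0.002 -0.001 -1.   ] F tool [-0.3  0.3 -0.2] q6 -1.37 t 4.87
-10 2 26 x [-56. -40.  10.  16.] y [ 6.  7. 10. 44.]
-85 -70 107 x [-27. -10.  29.  37.] y [-75.  78.  80.  81.]
-110 -85 532 x [-29.  -3.  31.  37.] y [-75.   2.  80.  87.]
-140 -110 788 x [-25.  -9.  24.  35.] y [-75.  13.  76.  89.]
```

View pics/z1.png

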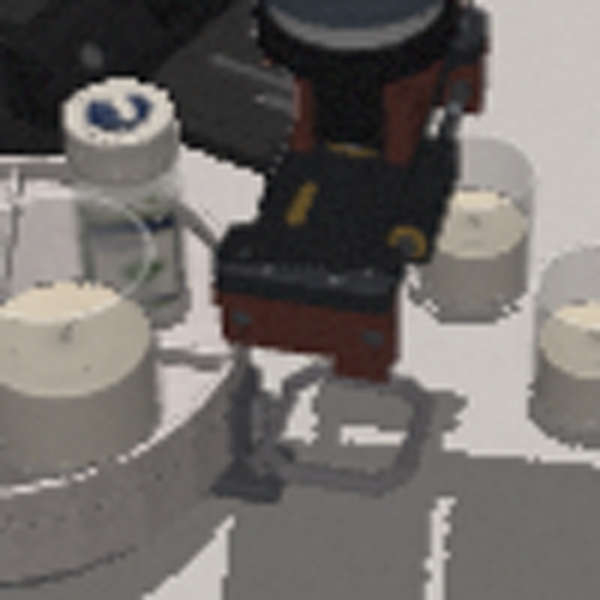

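The block in front is the near end of the gripper body, 72 mm or more behind the tips. The tips are over the loop opening, so I'll descend and pull.

```bash
python3 -m jog '[[0,0,20,0,0,0.01],[0,0,20,0,0,0],[0,0,13,0,0,0],[0,0,0,0,0,0]]'
python3 -m jog '[[4,0,0,0,0,0],[4,0,0,0,0,0],[4,0,0,0,0,0],[0,0,0,0,0,0]]'
python3 -c "from h import *;rel()"
python3 -m jog '[[3,0,0,0,0,0],[3,0,0,0,0,0],[3,0,0,0,0,0],[0,0,0,0,0,0]]'
python3 -c "from h import *;rel()"
python3 -m jog '[[2,0,0,0,0,0],[2,0,0,0,0,0],[2,0,0,0,0,0],[0,0,0,0,0,0]]'
python3 -c "from h import *;rel()"
```

```text
t: 5.2
ee_pos: [480.4, 254.2, 29.5]
orientation: [0.398, -3.116, 0.0]
ft_force: [-0.2, -0.5, 0.4]
width: 0.4
grasp_force: 0.0
t: 5.53
ee_pos: [469.8, 251.8, 31.1]
orientation: [-0.398, 3.113, 0.002]
ft_force: [1.4, -0.0, 0.6]
width: 0.5
grasp_force: 0.6
p [469.8 251.8  31.1] r 160.1 phi 195.65 (front 195.89) toolx az 194.58 z [ 0.003  0.002 -1.   ] F tool [-1.4 -0.4 -0.6] q6 -1.36 t 5.53
t: 5.87
ee_pos: [462.7, 250.2, 31.0]
orientation: [-0.398, 3.11, 0.003]
ft_force: [6.7, 0.7, 1.3]
width: 0.5
grasp_force: 3.4
p [462.7 250.2  31. ] r 167.4 phi 195.52 (front 195.89) toolx az 194.58 z [ 0.006  0.003 -1.   ] F tool [-6.7 -1.  -1.3] q6 -1.35 t 5.87
t: 6.2
ee_pos: [457.7, 249.0, 31.1]
orientation: [-0.397, 3.109, 0.004]
ft_force: [8.1, 1.9, 0.4]
width: 0.2
grasp_force: 4.2
p [457.7 249.   31.1] r 172.6 phi 195.45 (front 195.89) toolx az 194.57 z [ 0.007  0.003 -1.   ] F tool [-8.3 -0.2 -0.4] q6 -1.35 t 6.20
```

```bash
python3 -m jog '[[2,0,0,0,0,0],[2,0,0,0,0,0],[1,0,0,0,0,0],[0,0,0,0,0,0]]'
python3 -c "from h import *;rel()"
python3 -m jog '[[0,3,0,0,0,0],[0,3,0,0,0,0],[0,4,0,0,0,0],[0,4,0,0,0,0.02]]'
python3 -c "from h import *;rel()"
python3 -m jog '[[-0.1,4,0,0,0,0.024],[-0.1,4,0,0,0,0.024],[-0.1,4,0,0,0,0.024],[-0.1,4,0,0,0,0.024],[0,0,0,0,0,0]]'
python3 -c "from h import *;rel()"
```

```text
t: 6.53
ee_pos: [453.5, 248.0, 31.2]
orientation: [-0.397, 3.108, 0.004]
ft_force: [8.4, 2.2, -1.5]
width: 0.7
grasp_force: 4.8
p [453.5 248.   31.2] r 176.9 phi 195.40 (front 195.89) toolx az 194.57 z [ 0.008  0.004 -1.   ] F tool [-8.7 -0.   1.6] q6 -1.35 t 6.53
t: 6.87
ee_pos: [450.2, 261.7, 31.2]
orientation: [-0.366, 3.112, 0.005]
ft_force: [10.5, 0.8, -1.0]
width: 0.2
grasp_force: 5.1
p [450.2 261.7  31.2] r 177.0 phi 190.83 (front 195.89) toolx az 193.42 z [ 0.008  0.004 -1.   ] F tool [-10.4  -1.7   1.1] q6 -1.30 t 6.87
t: 7.28
ee_pos: [447.3, 277.9, 31.2]
orientation: [-0.215, 3.126, 0.006]
ft_force: [10.8, 0.8, -1.9]
width: 0.4
grasp_force: 5.2
p [447.3 277.9  31.2] r 177.5 phi 185.54 (front 195.89) toolx az 187.87 z [ 0.008  0.004 -1.   ] F tool [-10.8  -0.7   2. ] q6 -1.17 t 7.28
```

```bash
python3 -m jog '[[-0.1,4,0,0,0,0.024],[-0.1,4,0,0,0,0.024],[-0.1,4,0,0,0,0.024],[-0.1,4,0,0,0,0.024],[-0.1,4,0,0,0,0.024]]'
python3 -m jog '[[-0.1,4,0,0,0,0.024],[-0.1,4,0,0,0,0.024],[-0.1,4,0,0,0,0.024],[-0.1,4,0,0,0,0.024],[0,0,0,0,0,0]]'
python3 - <<'E'
from h import *
rel()
for n,(u,v) in {'side':(190,150),'top':(190,130)}.items():
    d=shot(n,n+'2'); im=cv2.imread(f'pics/{n}2.png')[v:v+150,u:u+150]
    cv2.imwrite(f'pics/{n}2c.png',cv2.resize(im,(400,400),interpolation=cv2.INTER_CUBIC))
cv2.imwrite('pics/both2.png',np.hstack([cv2.imread('pics/side2c.png'),cv2.imread('pics/top2c.png')]))
E
```

```text
t: 7.7
ee_pos: [445.8, 297.2, 31.1]
orientation: [-0.027, 3.134, 0.006]
ft_force: [10.9, -1.1, -1.3]
width: 0.7
grasp_force: 5.2
t: 8.12
ee_pos: [446.4, 313.4, 31.1]
orientation: [0.123, 3.132, 0.006]
ft_force: [11.3, -0.7, -0.5]
width: 0.2
grasp_force: 5.2
p [446.4 313.4  31.1] r 178.5 phi 174.08 (front 195.89) toolx az 175.50 z [ 0.007  0.004 -1.   ] F tool [-11.3   0.2   0.5] q6 -0.90 t 8.12
```

View pics/both2.png

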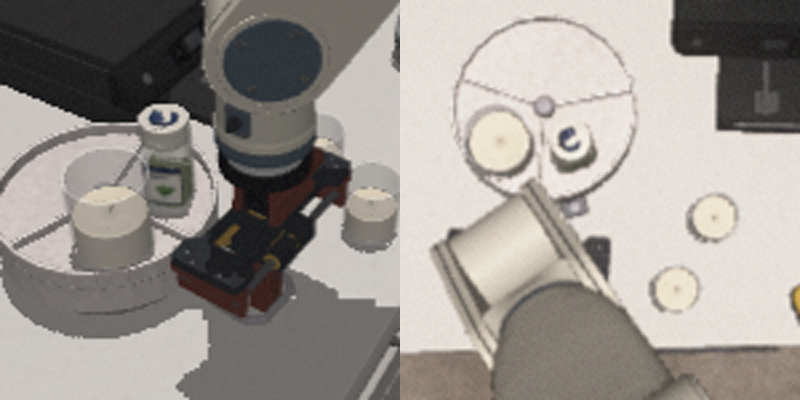

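The tray has turned about 16° with the pin out, and the jar and candle are standing. I'll turn a bit more, ease inward so the pin rides on the drum, and push on by the side bar.

```bash
python3 -m jog '[[-0.1,4,0,0,0,0.024],[-0.1,4,0,0,0,0.024],[-0.1,4,0,0,0,0.024],[0,0,0,0,0,0]]'
python3 -m jog '[[-4,0,0,0,0,0],[-6,0,0,0,0,0],[-6,0,0,0,0,0],[-5,0,0,0,0,0],[0,0,0,0,0,0]]'
python3 -c "from h import *;rel()"
python3 -m jog '[[0,3,0,0,0,0.02],[0,3,0,0,0,0.02],[0,3,0,0,0,0.02],[0,3,0,0,0,0.02]]'
python3 -c "from h import *;rel()"
python3 -m jog '[[0,2,0,0,0,0.013],[0,2,0,0,0,0.013],[0,2,0,0,0,0.013],[0,2,0,0,0,0.013]]'
python3 -c "from h import *;rel()"
```

```text
t: 8.55
ee_pos: [447.7, 325.1, 31.1]
orientation: [0.236, 3.126, 0.006]
ft_force: [10.3, -2.2, -1.5]
width: 0.5
grasp_force: 5.2
t: 8.97
ee_pos: [465.6, 320.0, 29.7]
orientation: [-0.236, -3.133, 0.0]
ft_force: [-0.6, 0.3, -0.0]
width: 0.4
grasp_force: 0.0
p [465.6 320.   29.7] r 160.4 phi 171.03 (front 195.89) toolx az 171.38 z [-0. -0. -1.] F tool [0.7 0.2 0. ] q6 -0.84 t 8.97
t: 9.3
ee_pos: [466.8, 332.4, 29.6]
orientation: [-0.363, -3.12, 0.0]
ft_force: [0.1, 0.4, 0.3]
width: 0.6
grasp_force: 0.0
p [466.8 332.4  29.6] r 161.6 phi 166.60 (front 195.89) toolx az 166.72 z [-0. -0. -1.] F tool [ 0.   0.4 -0.3] q6 -0.74 t 9.30
t: 9.63
ee_pos: [469.0, 339.9, 29.6]
orientation: [-0.443, -3.11, 0.0]
ft_force: [-1.4, -2.4, 0.2]
width: 0.4
grasp_force: 1.4
p [469.  339.9  29.6] r 161.4 phi 163.84 (front 195.89) toolx az 163.79 z [-0. -0. -1.] F tool [ 0.6 -2.6 -0.2] q6 -0.68 t 9.63
```

```bash
python3 -m jog '[[-3,1.5,0,0,0,0.01],[-2,1.5,0,0,0,0.01],[0,1.5,0,0,0,0.01]]'
python3 -c "from h import *;rel()"
python3 -m jog '[[0,1.5,0,0,0,0.01],[0,1.5,0,0,0,0.01],[0,0,0,0,0,0]]'
python3 -c "from h import *;rel()"
python3 -m jog '[[0,1.5,0,0,0,0.01],[0,1.5,0,0,0,0.01],[0,0,0,0,0,0]]'
python3 -c "from h import *;rel()"
```

```text
t: 9.88
ee_pos: [474.8, 342.0, 29.3]
orientation: [-0.489, -3.102, 0.002]
ft_force: [-2.5, -2.5, -1.0]
width: 0.9
grasp_force: 1.6
p [474.8 342.   29.3] r 156.4 phi 162.51 (front 195.89) toolx az 162.07 z [-0.002 -0.001 -1.   ] F tool [ 1.6 -3.2  1. ] q6 -0.65 t 9.88
t: 10.13
ee_pos: [476.6, 346.1, 29.7]
orientation: [0.52, 3.097, 0.001]
ft_force: [-0.9, -0.3, -0.0]
width: 0.5
grasp_force: 0.3
p [476.6 346.1  29.7] r 156.0 phi 160.87 (front 195.89) toolx az 160.94 z [ 0.001  0.001 -1.   ] F tool [ 0.7 -0.5 -0. ] q6 -0.63 t 10.13
t: 10.38
ee_pos: [477.8, 349.1, 29.9]
orientation: [0.551, 3.092, 0.002]
ft_force: [0.4, -0.5, -0.5]
width: 0.5
grasp_force: 0.1
p [477.8 349.1  29.9] r 155.9 phi 159.71 (front 195.89) toolx az 159.80 z [ 0.001  0.001 -1.   ] F tool [-0.6 -0.3  0.5] q6 -0.61 t 10.38
```

```bash
python3 -m jog '[[0,1.5,0,0,0,0.01],[0,1.5,0,0,0,0.01],[0,1.5,0,0,0,0.01]]'
python3 -c "from h import *;rel()"
python3 -m jog '[[0,1.5,0,0,0,0.01],[0,1.5,0,0,0,0.01],[0,0,0,0,0,0]]'
python3 -c "from h import *;rel()"
python3 -m jog '[[0,1.5,0,0,0,0.01],[0,1.5,0,0,0,0.01],[0,0,0,0,0,0]]'
python3 -c "from h import *;rel()"
```

```text
t: 10.63
ee_pos: [479.0, 352.8, 29.8]
orientation: [0.597, 3.084, 0.0]
ft_force: [0.0, -2.7, 0.7]
width: 0.4
grasp_force: 0.9
p [479.  352.8  29.8] r 156.1 phi 158.27 (front 195.89) toolx az 158.07 z [ 0.001  0.    -1.   ] F tool [-1.  -2.5 -0.7] q6 -0.57 t 10.63
t: 10.88
ee_pos: [480.2, 355.9, 29.8]
orientation: [0.628, 3.078, 0.001]
ft_force: [-0.8, -1.3, -0.6]
width: -0.1
grasp_force: 0.0
p [480.2 355.9  29.8] r 156.2 phi 157.05 (front 195.89) toolx az 156.93 z [ 0.001  0.001 -1.   ] F tool [ 0.2 -1.5  0.6] q6 -0.55 t 10.88
t: 11.13
ee_pos: [481.2, 358.6, 29.8]
orientation: [0.659, 3.071, 0.001]
ft_force: [0.1, -0.8, 0.3]
width: 0.2
grasp_force: 0.0
p [481.2 358.6  29.8] r 156.3 phi 155.99 (front 195.89) toolx az 155.79 z [ 0.  0. -1.] F tool [-0.4 -0.7 -0.3] q6 -0.53 t 11.13
```

```bash
python3 -m jog '[[0,1.5,0,0,0,0.01],[0,1.5,0,0,0,0.01],[0,1.5,0,0,0,0.01]]'
python3 -c "from h import *;rel()"
python3 -m jog '[[0,1.5,0,0,0,0.01],[0,1.5,0,0,0,0.01],[0,0,0,0,0,0]]'
python3 -c "from h import *;rel()"
python3 - <<'E'
from h import *
rel()
for n,(u,v) in {'side':(190,150),'top':(190,130)}.items():
    d=shot(n,n+'3'); im=cv2.imread(f'pics/{n}3.png')[v:v+150,u:u+150]
    cv2.imwrite(f'pics/{n}3c.png',cv2.resize(im,(400,400),interpolation=cv2.INTER_CUBIC))
cv2.imwrite('pics/both3.png',np.hstack([cv2.imread('pics/side3c.png'),cv2.imread('pics/top3c.png')]))
E
```

```text
t: 11.38
ee_pos: [483.0, 362.4, 29.7]
orientation: [0.705, 3.061, 0.0]
ft_force: [-0.3, 0.1, -0.0]
width: 0.5
grasp_force: 0.0
p [483.  362.4  29.7] r 156.3 phi 154.45 (front 195.89) toolx az 154.05 z [ 0.  0. -1.] F tool [0.3 0.  0. ] q6 -0.49 t 11.38
t: 11.63
ee_pos: [484.4, 365.3, 29.7]
orientation: [0.735, 3.054, 0.001]
ft_force: [0.2, -0.0, -0.3]
width: 0.2
grasp_force: 0.0
p [484.4 365.3  29.7] r 156.3 phi 153.28 (front 195.89) toolx az 152.93 z [ 0.  0. -1.] F tool [-0.2  0.1  0.3] q6 -0.47 t 11.63
p [484.4 365.3  29.7] r 156.3 phi 153.28 (front 195.89) toolx az 152.93 z [ 0.  0. -1.] F tool [-0.2  0.1  0.3] q6 -0.47 t 11.63
```

View pics/both3.png

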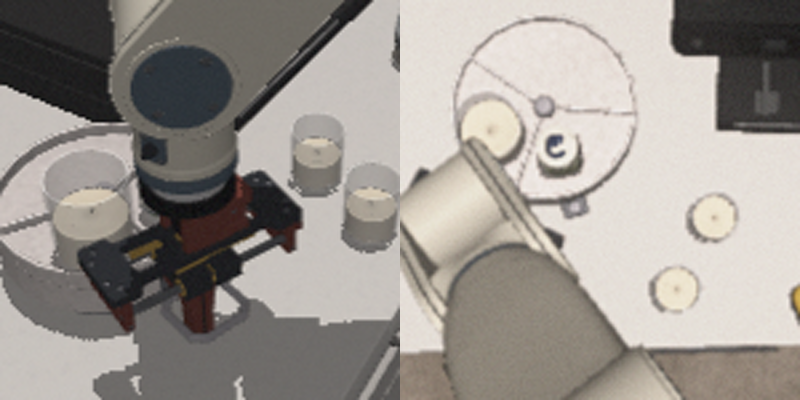

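```bash
python3 -m jog '[[0,1.5,0,0,0,0.01],[0,1.5,0,0,0,0.01],[0,0,0,0,0,0]]'
python3 -c "from h import *;rel()"
python3 -m jog '[[0,1.5,0,0,0,0.01],[0,1.5,0,0,0,0.01],[0,0,0,0,0,0]]'
python3 -c "from h import *;rel()"
python3 - <<'E'
from h import *
d=shot('side','side4'); im=cv2.imread('pics/side4.png')[215:305,215:305]
e=shot('top','top4'); im2=cv2.imread('pics/top4.png')[130:220,200:290]
cv2.imwrite('pics/z4.png',np.hstack([cv2.resize(i,(400,400),interpolation=cv2.INTER_CUBIC) for i in (im,im2)]))
E
```

```text
t: 11.98
ee_pos: [485.8, 367.8, 29.7]
orientation: [0.766, 3.047, 0.0]
ft_force: [-1.0, 0.7, 0.1]
width: 0.5
grasp_force: 0.0
p [485.8 367.8  29.7] r 156.2 phi 152.22 (front 195.89) toolx az 151.78 z [ 0.  0. -1.] F tool [ 1.2  0.1 -0.1] q6 -0.45 t 11.98
t: 12.23
ee_pos: [487.2, 370.5, 29.7]
orientation: [0.796, 3.039, 0.0]
ft_force: [0.9, 0.3, -0.5]
width: 0.6
grasp_force: 0.0
p [487.2 370.5  29.7] r 156.2 phi 151.09 (front 195.89) toolx az 150.63 z [ 0.  0. -1.] F tool [-0.6  0.7  0.5] q6 -0.43 t 12.23
```

View pics/z4.png

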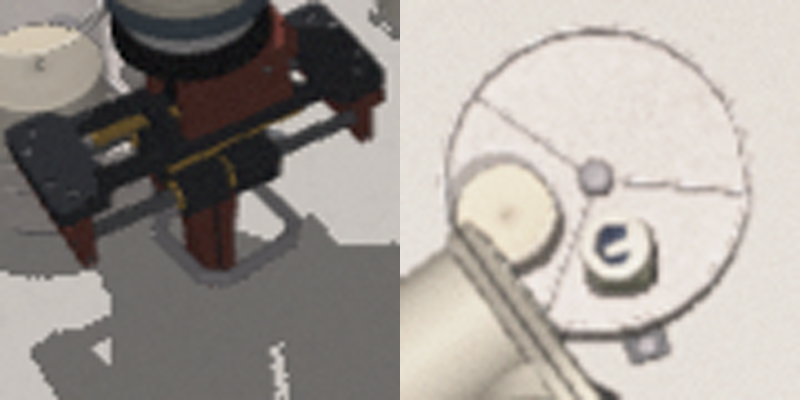

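```bash
python3 - <<'E'
from h import *
for n in ['top0','top2','top3','top4']:
    d=dict(np.load(n+'.npz')); g=cv2.cvtColor(d['img'],cv2.COLOR_RGB2GRAY).astype(np.float32)
    A=np.radians(np.arange(-80,150,.25)); r=np.arange(25,88,1.)
    hub=px(d,244,170,84)[:2]
    X=hub[0]+np.outer(np.cos(A),r);Y=hub[1]+np.outer(np.sin(A),r)
    C=np.stack([X,Y,np.full_like(X,66)],-1)@d['R'].T+d['t'].ravel()
    u=(d['fx']*C[...,0]/C[...,2]+d['cx']).astype(np.float32);v=(d['fy']*C[...,1]/C[...,2]+d['cy']).astype(np.float32)
    s=np.median(cv2.remap(g,u,v,1),1); s=s-cv2.blur(s[:,None],(1,61)).ravel()
    k=[i for i in np.argsort(s)[:12]]; print(n,sorted((np.degrees(A[i]).round(1),int(s[i])) for i in k))
E
```

```text
top0 [(np.float64(-57.2), -18), (np.float64(-57.0), -19), (np.float64(-56.8), -19), (np.float64(-56.5), -20), (np.float64(-56.2), -20), (np.float64(-56.0), -19), (np.float64(-55.8), -18), (np.float64(85.0), -20), (np.float64(85.2), -22), (np.float64(85.5), -21), (np.float64(85.8), -20), (np.float64(86.0), -19)]
top2 [(np.float64(67.0), -20), (np.float64(67.2), -21), (np.float64(67.5), -20), (np.float64(67.8), -20), (np.float64(88.0), -20), (np.float64(88.2), -22), (np.float64(88.5), -22), (np.float64(88.8), -24), (np.float64(89.0), -21), (np.float64(89.2), -21), (np.float64(89.5), -20), (np.float64(89.8), -19)]
top3 [(np.float64(139.3), -36), (np.float64(139.5), -39), (np.float64(139.8), -41), (np.float64(140.0), -44), (np.float64(140.2), -46), (np.float64(140.5), -47), (np.float64(140.8), -49), (np.float64(141.0), -48), (np.float64(141.2), -47), (np.float64(141.5), -46), (np.float64(141.8), -42), (np.float64(142.0), -40)]
top4 [(np.float64(138.0), -38), (np.float64(138.2), -39), (np.float64(138.5), -41), (np.float64(138.8), -43), (np.float64(139.0), -45), (np.float64(139.3), -47), (np.float64(139.5), -48), (np.float64(139.8), -48), (np.float64(140.0), -44), (np.float64(140.2), -42), (np.float64(140.5), -39), (np.float64(140.8), -38)]
```

```bash
cat >> h.py <<'E'
def spokes(d):
    g=cv2.cvtColor(d['img'],cv2.COLOR_RGB2GRAY).astype(np.float32); hub=px(d,244,170,84)[:2]; out=[]
    for a,b in [(-115,-45),(25,75)]:
        A=np.radians(np.arange(a,b,.1)); r=np.arange(25,88,1.)
        X=hub[0]+np.outer(np.cos(A),r);Y=hub[1]+np.outer(np.sin(A),r)
        C=np.stack([X,Y,np.full_like(X,66)],-1)@d['R'].T+d['t'].ravel()
        u=(d['fx']*C[...,0]/C[...,2]+d['cx']).astype(np.float32);v=(d['fy']*C[...,1]/C[...,2]+d['cy']).astype(np.float32)
        s=np.median(cv2.remap(g,u,v,1),1); s=s-cv2.blur(s[:,None],(1,151)).ravel(); s=cv2.blur(s[:,None],(1,11)).ravel()
        i=s.argmin(); out.append((round(np.degrees(A[i]),1),round(float(s[i]),1)))
    return out
E
python3 - <<'E'
from h import *
for n in ['top0','top2','top3','top4']: print(n,spokes(dict(np.load(n+'.npz'))))
E
```

```text
top0 [(np.float64(-56.4), -19.9), (np.float64(66.3), -0.5)]
top2 [(np.float64(-77.8), -22.4), (np.float64(67.4), -20.5)]
top3 [(np.float64(-91.5), -24.9), (np.float64(74.9), -24.1)]
top4 [(np.float64(-93.5), -22.9), (np.float64(74.9), -23.9)]
```

The spokes put the tray at 35.1° and then 37.1°, so it is following the finger and the pin is still on the drum. I'll continue.

```bash
python3 -m jog '[[0,1.5,0,0,0,0.01],[0,1.5,0,0,0,0.01],[0,0,0,0,0,0]]'
python3 -c "from h import *;rel();print(spokes(eyes.get_image('top')))"
python3 -m jog '[[0,1.5,0,0,0,0.01],[0,1.5,0,0,0,0.01],[0,0,0,0,0,0]]'
python3 -c "from h import *;rel();print(spokes(eyes.get_image('top')))"
```

```text
t: 12.58
ee_pos: [488.7, 373.1, 29.7]
orientation: [0.827, 3.031, 0.0]
ft_force: [0.0, 0.2, -0.4]
width: 0.8
grasp_force: 0.0
p [488.7 373.1  29.7] r 156.2 phi 150.00 (front 195.89) toolx az 149.48 z [ 0.  0. -1.] F tool [0.1 0.2 0.4] q6 -0.41 t 12.58
[(np.float64(-94.3), -24.2), (np.float64(74.0), -20.3)]
t: 12.88
ee_pos: [489.3, 374.6, 29.5]
orientation: [-0.857, -3.021, 0.004]
ft_force: [-2.2, -4.7, 1.4]
width: 0.2
grasp_force: 2.4
p [489.3 374.6  29.5] r 156.5 phi 149.41 (front 195.89) toolx az 148.34 z [-0.002 -0.002 -1.   ] F tool [-0.5 -5.2 -1.4] q6 -0.38 t 12.88
[(np.float64(-95.6), -25.5), (np.float64(73.7), -17.7)]
```

```bash
python3 -m jog '[[0,1.5,0,0,0,0.01],[0,0,0,0,0,0]]'
python3 - <<'E'
from h import *
rel();e=shot('top','top5');print(spokes(e))
d=shot('side','side5'); im=cv2.imread('pics/side5.png')[215:305,215:305]
cv2.imwrite('pics/z5.png',cv2.resize(im,(500,500),interpolation=cv2.INTER_CUBIC))
Z=d['range_z'];v,u=np.mgrid[:420,:560];R=d['R'];t=d['t'].ravel()
W=(np.stack([(u-d['cx'])/d['fx']*Z,(v-d['cy'])/d['fy']*Z,Z],-1)-t)@R
q=W[...,:2]-H; rr=np.hypot(q[...,0],q[...,1])
m=(W[...,2]>38)&(W[...,2]<52)&(Z>0)&(rr>115)&(rr<215)&(W[...,0]<560)&(W[...,1]>280)
print('loop r max',np.sort(rr[m])[-25:].round())
E
```

```text
t: 13.1
ee_pos: [489.5, 375.2, 29.4]
orientation: [-0.871, -3.016, 0.006]
ft_force: [-3.8, -7.6, 5.2]
width: 0.3
grasp_force: 4.2
p [489.5 375.2  29.4] r 156.6 phi 149.20 (front 195.89) toolx az 147.79 z [-0.003 -0.003 -1.   ] F tool [-0.8 -8.5 -5.2] q6 -0.37 t 13.10
[(np.float64(-95.5), -23.0), (np.float64(51.4), -18.8)]
loop r max [181. 181. 181. 181. 181. 181. 181. 181. 181. 181. 182. 182. 182. 182.
 182. 182. 182. 182. 182. 183. 183. 183. 183. 184. 184.]
```

View pics/z5.png

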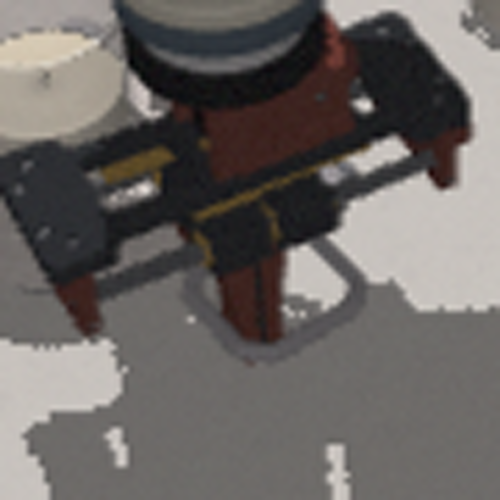

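The tray is locked at about 39° and the loop's outer edge is back to its home radius. I'll back off to the middle of the opening and lift straight out.

```bash
python3 -m jog '[[-2,-3,0,0,0,0],[-2,-4,0,0,0,0],[0,-4,0,0,0,0],[0,0,0,0,0,0]]'
python3 -c "from h import *;rel()"
python3 -m jog '[[0,0,-10,0,0,0],[0,0,-20,0,0,0],[0,0,-30,0,0,0],[0,0,-35,0,0,0],[0,0,-35,0,0,0]]'
python3 -m jog '[[0,0,-35,0,0,0],[0,0,-30,0,0,0],[35,0,0,0,0,0],[35,0,0,0,0,0],[0,0,0,0,0,0]]'
python3 - <<'E'
from h import *
rel();e=shot('top','top6');print(spokes(e))
for k in ('side5','s'):
    d=dict(np.load('side5.npz')) if k=='side5' else shot('side','side6')
    Z=d['range_z'];v,u=np.mgrid[:420,:560];R=d['R'];t=d['t'].ravel()
    W=(np.stack([(u-d['cx'])/d['fx']*Z,(v-d['cy'])/d['fy']*Z,Z],-1)-t)@R
    q=W[...,:2]-H; rr=np.hypot(q[...,0],q[...,1])
    m=(W[...,2]>38)&(W[...,2]<52)&(Z>0)&(rr>112)&(rr<215)&(W[...,0]<560)&(W[...,1]>280)
    print(m.sum(),np.sort(rr[m])[-20:].round())
a=cv2.imread('pics/side6.png')[150:300,190:340];b=cv2.imread('pics/top6.png')[130:280,170:320]
cv2.imwrite('pics/z6.png',np.hstack([cv2.resize(i,(400,400),interpolation=cv2.INTER_CUBIC) for i in (a,b)]))
E
```

```text
t: 13.53
ee_pos: [488.3, 364.8, 29.7]
orientation: [0.872, 3.018, 0.0]
ft_force: [-0.3, -0.9, 0.2]
width: 0.8
grasp_force: 0.0
p [488.3 364.8  29.7] r 152.6 phi 152.78 (front 195.89) toolx az 147.78 z [ 0.  0. -1.] F tool [-0.2 -1.  -0.2] q6 -0.39 t 13.53
t: 13.95
ee_pos: [488.2, 365.3, 161.5]
orientation: [-0.871, -3.018, 0.0]
ft_force: [0.1, 0.3, -0.1]
width: 0.8
grasp_force: 0.0
t: 14.37
ee_pos: [425.7, 404.8, 226.4]
orientation: [-0.867, -3.019, -0.003]
ft_force: [-1.2, -0.8, -0.6]
width: 0.6
grasp_force: 0.0
p [425.7 404.8 226.4] r 226.7 phi 151.02 (front 195.89) toolx az 147.94 z [-0.     0.002 -1.   ] F tool [ 0.6 -1.3  0.6] q6 -0.27 t 14.37
[(np.float64(-95.6), -24.0), (np.float64(74.1), -19.5)]
229 [181. 181. 181. 181. 181. 182. 182. 182. 182. 182. 182. 182. 182. 182.
 183. 183. 183. 183. 184. 184.]
291 [181. 181. 181. 182. 182. 182. 182. 182. 182. 182. 182. 182. 183. 183.
 183. 183. 183. 183. 183. 184.]
```

View pics/z6.png

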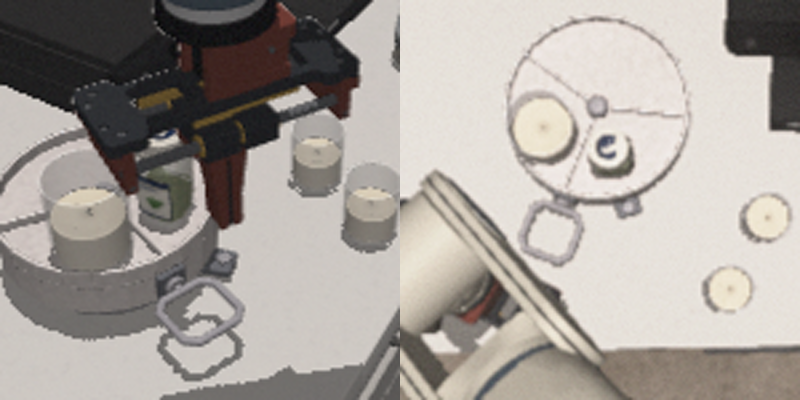

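The loop is clear of the gripper, and the jar stands in line between the hub (598,105) and the pointer (628,207). One last check is to compare the loop radius with its starting value.

```bash
python3 - <<'E'
from h import *
d=dict(np.load('side0.npz'))
Z=d['range_z'];v,u=np.mgrid[:420,:560];R=d['R'];t=d['t'].ravel()
W=(np.stack([(u-d['cx'])/d['fx']*Z,(v-d['cy'])/d['fy']*Z,Z],-1)-t)@R
q=W[...,:2]-H; rr=np.hypot(q[...,0],q[...,1])
m=(W[...,2]>38)&(W[...,2]<52)&(Z>0)&(rr>112)&(rr<200)&(W[...,0]<560)&(W[...,1]>215)&(W[...,1]<295)
print(m.sum(),np.sort(rr[m])[-20:].round())
e=dict(np.load('top6.npz')); f=(F-H)/np.hypot(*(F-H)); j=px(e,170+(610-400)/400*150,130+150/400*150,164)[:2]-H
print('jar front',j@f,'side',j@np.array([f[1],-f[0]]))
E
```

```text
235 [178. 178. 178. 178. 178. 178. 178. 178. 179. 179. 179. 179. 179. 179.
 179. 180. 180. 180. 180. 181.]
jar front 63.47563852745786 side -1.9853810047200442
```

```bash
python3 - <<'E'
from h import *
def pts(n):
    d=dict(np.load(n+'.npz'));Z=d['range_z'];v,u=np.mgrid[:420,:560]
    return (np.stack([(u-d['cx'])/d['fx']*Z,(v-d['cy'])/d['fy']*Z,Z],-1)-d['t'].ravel())@d['R'],Z
# hub from the rim in the side views, then loop outer edge against it
for n,yr in (('side0',(215,295)),('side6',(290,420))):
    W,Z=pts(n); q=W[...,:2]-H; rr=np.hypot(q[...,0],q[...,1])
    m=(W[...,2]>75)&(W[...,2]<81)&(rr>98)&(rr<112)&(Z>0); P=W[m]
    for _ in range(3):
        A=np.c_[2*P[:,:2],np.ones(len(P))]; s=np.linalg.lstsq(A,(P[:,:2]**2).sum(1),rcond=None)[0]; c=s[:2]; R0=np.sqrt(s[2]+c@c)
        P=P[abs(np.hypot(*(P[:,:2]-c).T)-R0)<4]
    q=W[...,:2]-c; rr=np.hypot(q[...,0],q[...,1])
    m=(W[...,2]>39)&(W[...,2]<52)&(Z>0)&(rr>128)&(rr<215)&(W[...,0]<560)&(W[...,1]>yr[0])&(W[...,1]<yr[1])
    o=m&(rr>np.percentile(rr[m],99)-9); print(n,'hub',c.round(1),R0.round(1),len(P),'outer pct',np.percentile(rr[m],[50,75,90,95,99]).round(1))
for n,(u,v) in {'top0':(258.3,218.5),'top6':(227,217.4)}.items():
    d=dict(np.load(n+'.npz')); h=px(d,244,170,84)[:2]; print(n,np.hypot(*(px(d,u,v,45)[:2]-h)))
a,b=[cv2.imread(f'pics/{n}.png')[y:y+60,x:x+60] for n,x,y in (('top0',225,185),('top6',195,185))]
cv2.imwrite('pics/z7.png',np.hstack([cv2.resize(i,(400,400),interpolation=cv2.INTER_CUBIC) for i in (a,b)]))
E
```

```text
side0 hub [628.3 298.6] 105.1 341 outer pct [163.9 178.4 182.8 184.2 185.2]
side6 hub [628.5 298.7] 104.9 284 outer pct [169.8 181.1 183.8 184.6 186. ]
top0 151.83262428855653
top6 152.6018442860856
```

View pics/z7.png

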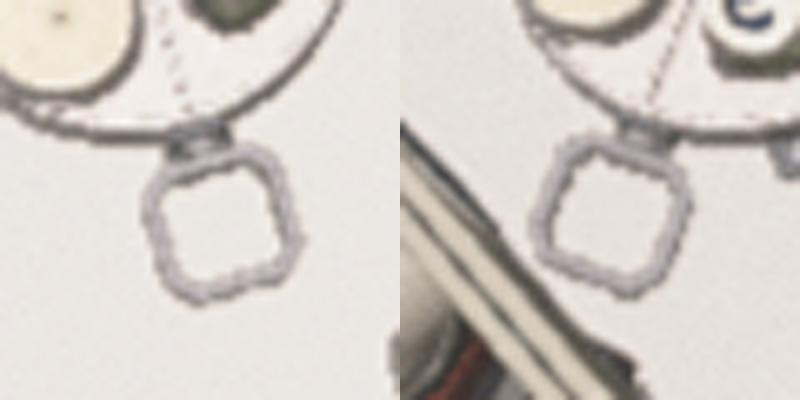

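With the hub refitted from the rim, the loop's outer edge is at 185 mm before and 186 mm now. The gap to the housing also looks the same in both crops, so the pin is home. Handing in.

```bash
python3 -c "from workcell import ticket;print(ticket.close_job())"
```

```text
the job is handed in; nothing more can be done
None
```

I pulled the pin, turned the tray about 39° so the jar stands at the front pointer, let the pin drop home in the side hole, and handed the job in; no verdict was shown.

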